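Lay the pasta carton down, window up

TASK

The teal pasta carton stands on the wooden board. Tip it over, without lifting it off the board, so that it lies flat on the board with its window facing straight up, ready to slide into the shallow pantry drawer. The dark red lentil carton beside it must stay standing where it is.

Things in the scene. Friction and masses are not known exactly. Their poses are not given: they have to be found in the camera images.
- pasta_carton: Teal closed box, 90 mm deep (x), 110 wide (y), 190 tall (z), about 0.5 kg, loose, upright. Origin: centre of its underside. The +x face has the window (cream frame, yellow panel) and starts looking roughly away from the robot; a 20 mm cream band on the top marks that side. Small grey panel on the -x face. Pushed high on the window face it tips about its lower -x edge, falling once 25 degrees over.
- lentil_carton: Dark red carton of the same size, axes and layout (brown window on its +x face), loose, standing upright on the same board beside the teal one, left or right of it. Centres about 200 mm apart. Origin: centre of its underside.
- board: Flat wooden board, 360 x 360 mm, 15 mm thick, fixed on the worktop. Origin: centre of its underside. Both cartons stand on the half towards its +x side, windows within about 10 degrees of its +x direction; the half towards -x is free. Other kitchen things, up to 200 mm tall, stand clear of the board.
- pasta_carton_mid (a point): The middle of the teal carton's volume, 95 mm above its origin along its own z.
Things that resemble listed ones, but are neither listed nor needed, are in the scene too. What is shaped like the pasta_carton but blue is not meant.

How it is judged:
By the outcome, as a careful person would: the job done as asked, in the order asked, and still so for the second after the job is handed in, with the robot touching nothing.
It also fails if it takes over 29 s, if anything falls off the work surface, if the arm or the gripper's body presses on something with over 40 N, if the wrist force passes 120 N, or if a joint passes its speed limit or range.

ROBOT

A 6-joint arm with a two-finger parallel gripper is mounted at the origin on the work surface. World frame = base frame: x ahead of the robot, y to its left, z up, the work surface at z = 0. Lengths are in m, angles in rad, forces in N, time in s.
With the tool pointing down it reaches from about 0.35 to 0.775 m from the base axis. Payload 7.3 kg.
Tool frame: the origin (TCP) lies at the very end of the fingers, on their centre line; the grasp point (between the pads) lies 19 mm behind it; z points along the fingers, y is the line along which they close (so a half turn about z gives the same grasp; the last joint's range is limited). The gripper opens to 92 mm and grips with 3 to 60 N. Pads are 19 mm wide; open, the fingers measure 130 mm over their backs; the gripper's body (75 mm by 190 mm) begins 47 mm behind the grasp point.
Start: joints at [-0.146, 0.342, 1.524, -0, 1.275, -0.146], TCP at [0.525, 0, 0.227] pointing down, gripper open.
Joint ranges: [-2.53, 2.53], [-0.77, 2.02], [0.04, 2.7], [-1, 4.14], [0.28, 2.66], [-3.11, 3.11]. Speed limits (rad/s): [2.57, 2.57, 3.14, 3.14, 3.14, 3.14].

INTERFACE

Orientations are given as [roll, pitch, yaw] about the fixed x, y, z axes, in that order (R = Rz(yaw) Ry(pitch) Rx(roll)).
In Python, from cell import robot gives the robot as it stands. The module is installed in compiled form; this text tells all that it offers.
- The arm moves only by the tool arm_command, never from a script. Its argument "moves" is a list of rows, each a list of 3 entries, a list of its own where there are three numbers: the shift along the tool's x, y, z in m, then the turn, a rotation vector about the tool's x, y, z in rad, then the finger opening in m, from 0 to 0.0918. In form: [[[dx, dy, dz], [ax, ay, az], claw], ...]. A call has exactly 5 rows; each row is the pose to reach, as a shift and turn from the pose commanded when the call began, along the tool's axes at that moment; what a row does not reach only later rows make up. A row lasts 1/10 s, in which the tool goes at most 50 mm and 8.59 degrees, less where a joint would pass 70% of its speed; a pose out of reach is approached as far as the arm can. A call with a gripper value outside its range is refused whole. The fingers move at their own pace and stop on an object; "squeeze" is the grip in N (left out, the last holds). Time passes only in rows, so rows that repeat a pose let the fingers close, or fill a call up. It gives the time, the measured TCP pose, the force, the opening and the grip force at its end, in the units of the state.
- robot.observe(): the state, without advancing time (a new reading comes with each control period).
- robot.read_camera(name): name is "scene" or "side" or "wrist"; returns the picture (400x640x3 uint8, red, green, blue); there is no depth.
- robot.camera_model(name): a dict with "fx", "fy", "cx", "cy" (pixels), "k1" (the pictures are not rectified: a ray, as slopes to the right and down, at radius r is drawn at 1 + k1 r^2 times it, then the intrinsics apply), "R" (3x3) and "t" (3): a world point X has camera coordinates R X + t. Camera axes: x right, y down, z forward; pixel columns grow to the right and rows downward; lengths in m; the calibration is good to about 2 mm. A picture is of the moment at which its call begins: read the wrist's pose just before it. camera_model takes no time and is no camera call; for the wrist camera it gives the pose at the moment of the call.
- robot.hand_in(): hands the job in; it is judged then, once.
The state is a dict: "time": time; "qpos": joint angles; "qvel": joint speeds; "joint_efforts": joint torques, N m; "tool_pos": TCP position; "tool_rot": TCP orientation; "contact_force": force on the tool from outside, world axes, zero at the start; "torque": the same for the moment, N m; "opening": finger opening in m; "grip_force": force on a finger pad.
Only numpy, scipy, OpenCV 4.12 (cv2) and the standard library are available. Lean on these libraries where they do the work, as an engineer would, in place of code of your own. Each camera call takes 0.05 s, during which the arm holds its last target. There are 200 camera calls.

## Working session

There is one attempt and no reset: what is moved stays moved. The work goes in short steps, Python scripts to look and compute and a tool call to move; the robot and the scene stay as the last step left them, time stands still between calls to the robot, and variables do not carry over. Pictures are saved under pics/ and viewed, at most 10 in all, crops included, and the job is handed in when it is done.

Besides the shell and the picture viewer there is one more tool, called after "Emit:" in YAML: its name, and indented under it one key for each argument. arm_command: Moves the arm, as the interface text tells. Its arguments: {"type":"object","properties":{"moves":{"type":"array"},"squeeze":{"type":"number"}},"required":["moves"]}

```bash
mkdir -p pics
python3 - <<'E'
from cell import robot
import cv2,numpy as np
ims=[]
for n in("scene","side"):
    im=robot.read_camera(n)[:,:,::-1]; cv2.imwrite(f"pics/{n}0.png",im)
    m=robot.camera_model(n); print(n,{k:np.round(v,3).tolist() for k,v in m.items()})
o=robot.observe();print(o["time"],o["tool_pos"],o["tool_rot"])
E
```

```text
scene {'fx': 377.115, 'fy': 377.115, 'cx': 314.624, 'cy': 204.888, 'k1': -0.071, 'R': [[0.995, 0.099, 0.004], [0.097, -0.953, -0.286], [-0.024, 0.285, -0.958]], 't': [-0.461, -0.263, 1.199]}
side {'fx': 460.174, 'fy': 460.174, 'cx': 317.426, 'cy': 206.151, 'k1': -0.044, 'R': [[-0.236, -0.972, -0.015], [-0.772, 0.197, -0.604], [0.59, -0.131, -0.797]], 't': [-0.128, 0.482, 1.225]}
0.1 [5.24651745e-01 5.88572677e-05 2.26117603e-01] [-3.14022752e+00 -1.87175945e-04  1.57079912e+00]
```

View pics/scene0.png

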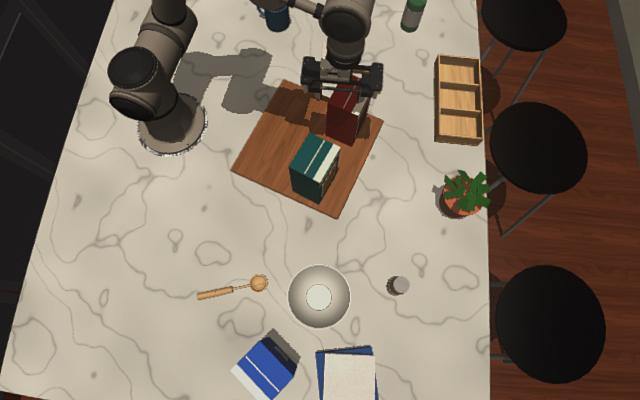

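View pics/side0.png

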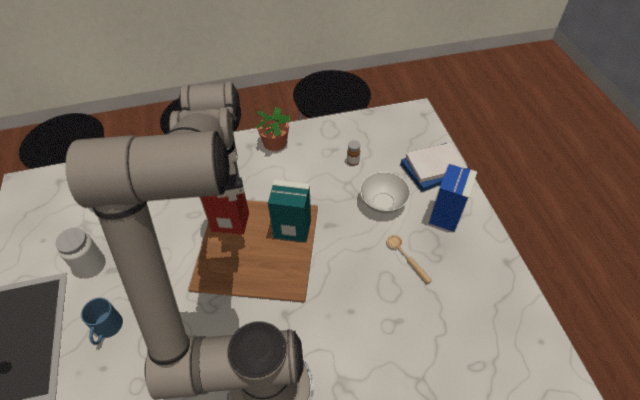

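Scene view: the teal carton is at about (316,165) and also at (291,212) in the side view. The dark red one is at (345,110), partly under the gripper. The look-alike is the blue box at scene (266,370) / side (452,197), off the board, so it isn't the one meant. Next I'll take one enlarged crop and measure.

```bash
cat > h.py <<'E'
from cell import robot
import cv2,numpy as np
def ray(m,uv):
    K=np.array([[m["fx"],0,m["cx"]],[0,m["fy"],m["cy"]],[0,0,1]])
    p=cv2.undistortPoints(np.array(uv,float).reshape(-1,1,2),K,np.array([m["k1"],0,0,0]))[:,0]
    R=np.array(m["R"]);t=np.array(m["t"])
    return -R.T@t,np.c_[p,np.ones(len(p))]@R
def onplane(m,uv,z):
    c,d=ray(m,uv); return c+d*((z-c[2])/d[:,2])[:,None]
def project(m,P):
    K=np.array([[m["fx"],0,m["cx"]],[0,m["fy"],m["cy"]],[0,0,1]])
    return cv2.projectPoints(np.array(P,float).reshape(-1,1,3),cv2.Rodrigues(np.array(m["R"]))[0],np.array(m["t"]),K,np.array([m["k1"],0,0,0]))[0][:,0]
E
python3 - <<'E'
from h import *
im=cv2.imread("pics/scene0.png");m=robot.camera_model("scene")
cv2.imwrite("pics/crop.png",cv2.resize(im[70:225,220:400],None,fx=4,fy=3.8,interpolation=cv2.INTER_CUBIC)[:600])
hsv=cv2.cvtColor(im,cv2.COLOR_BGR2HSV)
t=cv2.inRange(hsv,(75,80,30),(100,255,255)); t[:,:280]=0;t[:120]=0;t[210:]=0;t[:,350:]=0
c=max(cv2.findContours(t,0,2)[0],key=cv2.contourArea);print("teal",cv2.approxPolyDP(c,3,True)[:,0].tolist())
uv=[(232,171),(285,80),(383,120),(338,218)]
print("board",onplane(m,uv,.015).round(3))
E
```

```text
teal [[309, 133], [289, 167], [311, 179], [331, 144], [325, 141], [304, 174], [322, 140]]
board [[ 0.227 -0.15   0.015]
 [ 0.347  0.185  0.015]
 [ 0.674  0.07   0.015]
 [ 0.558 -0.264  0.015]]
```

View pics/crop.png

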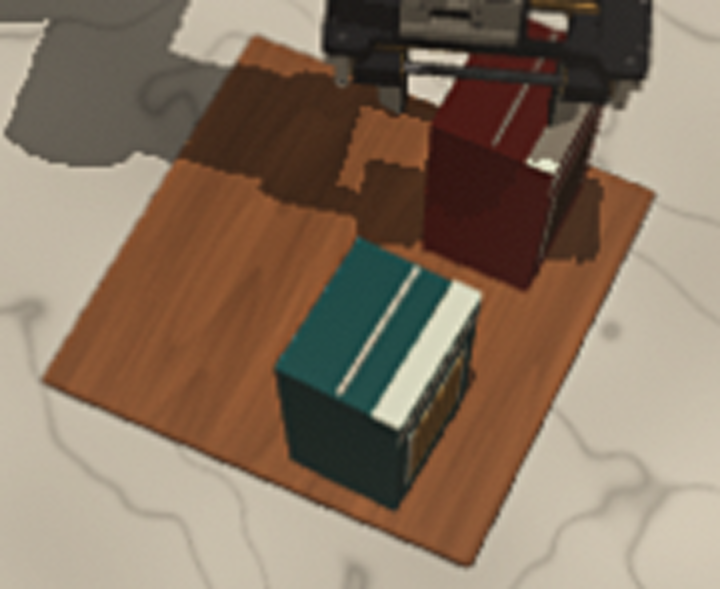

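The crop confirms the teal carton with its cream band on the +x side. Its top corners in the crop are (360,238), (482,293), (402,430) and (277,370). The red carton's near top edge runs from (432,127) to (552,175).

Run:
```python
from h import *
m=robot.camera_model("scene")
f=lambda L:[(a/4+220-.4,b/3.8+70-.4) for a,b in L]
P=onplane(m,f([(360,238),(482,293),(402,430),(277,370)]),.205);print("teal",P.round(3),P.mean(0).round(3))
print("len",np.linalg.norm(np.roll(P,-1,0)-P,axis=1).round(3))
a=(P[1]+P[2]-P[0]-P[3]);b=P[0]+P[1]-P[2]-P[3];print(np.degrees([np.arctan2(a[1],a[0]),np.arctan2(-b[0],b[1])]))
Q=onplane(m,f([(432,127),(552,175)]),.205);print("lentil",Q.round(3))
d=Q[1]-Q[0];print(np.degrees(np.arctan2(d[1],d[0])))
```

```text
teal [[ 0.459 -0.096  0.205]
 [ 0.54  -0.128  0.205]
 [ 0.499 -0.23   0.205]
 [ 0.418 -0.196  0.205]] [ 0.479 -0.162  0.205]
len [0.087 0.11  0.088 0.109]
[-22.23433217 -22.18581884]
lentil [[ 0.498 -0.005  0.205]
 [ 0.579 -0.035  0.205]]
-19.89558432572262
```

Teal carton: centre about (0.479, -0.162), yaw -22°. I'll go to its window side, with the fingers abreast of the face.

Emit:
arm_command:
  moves:
    - [[-0.01,0.0,-0.025],[0,0,-0.14],0.06]
    - [[-0.055,0.01,-0.04],[0,0,-0.28],0.06]
    - [[-0.1,0.02,-0.04],[0,0,-0.42],0.06]
    - [[-0.15,0.035,-0.04],[0,0,-0.56],0.06]
    - [[-0.198,0.045,-0.04],[0,0,-0.7],0.06]

```text
time: 0.6
tool_pos: [0.5701, -0.1983, 0.2666]
tool_rot: [3.141, -0.0, 2.277]
contact_force: [0.2, 0.6, -0.2]
opening: 0.0606
grip_force: 0.0
```

Emit:
arm_command:
  moves:
    - [[0,0,0],[0,0,-0.12],0.06]
    - [[0,0,0],[0,0,-0.24],0.06]
    - [[0,0,0.02],[0,0,-0.36],0.06]
    - [[0,0,0.05],[0,0,-0.483],0.06]
    - [[0,0,0.08],[0,0,-0.483],0.06]

```text
time: 1.1
tool_pos: [0.5697, -0.1968, 0.1857]
tool_rot: [-3.142, 0.0, 2.757]
contact_force: [-0.0, -0.2, 0.1]
opening: 0.06
grip_force: 0.0
```

Run:
```python
from h import *
o=robot.observe();print(o["time"],o["tool_pos"],o["tool_rot"],o["contact_force"],o["opening"])
cv2.imwrite("pics/s1.png",robot.read_camera("scene")[0:300,150:470,::-1].repeat(2,0).repeat(2,1))
u=np.array([.926,-.378]);v=np.array([.378,.926])
d=o["tool_pos"][:2]-np.array([.479,-.162]);print("ahead",d@u-.045,"side",d@v)
```

```text
1.1 [ 0.5696741  -0.19683141  0.18570361] [-3.14158080e+00  3.88993263e-04  2.75714232e+00] [-0.03677317 -0.22473824  0.13666709] 0.05999684126705019
ahead 0.052130490843100605 side 0.002020928787669889
```

View pics/s1.png

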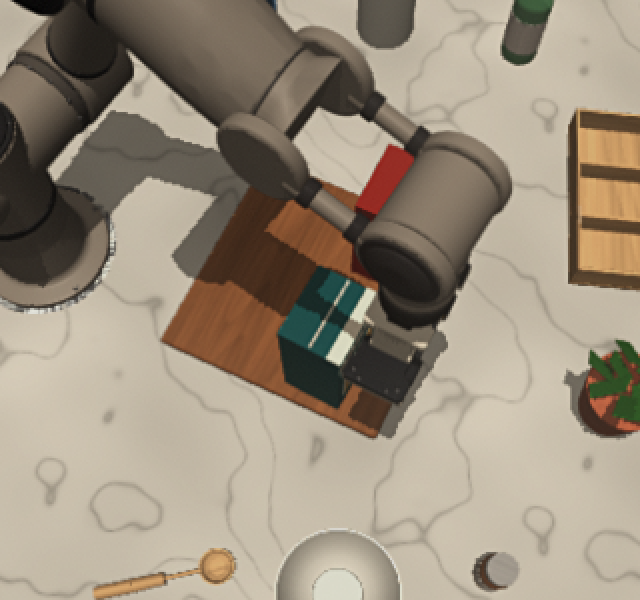

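The gripper is in front of the window at crop (385,370), with about 42 mm to contact. Now a slow push along tool +x.

Emit:
arm_command:
  moves:
    - [[0.015,0,0],[0,0,0],0.06]
    - [[0.03,0,0],[0,0,0],0.06]
    - [[0.036,0,0],[0,0,0],0.06]
    - [[0.042,0,0],[0,0,0],0.06]
    - [[0.047,0,0],[0,0,0],0.06]

```text
time: 1.65
tool_pos: [0.527, -0.1793, 0.1875]
tool_rot: [3.142, 0.003, 2.753]
contact_force: [1.6, -0.5, 2.4]
opening: 0.0601
grip_force: 1.3
```

Emit:
arm_command:
  moves:
    - [[0.004,0,0],[0,0,0],0.06]
    - [[0.008,0,0],[0,0,0],0.06]
    - [[0.012,0,0],[0,0,0],0.06]
    - [[0.016,0,0],[0,0,0],0.06]
    - [[0.02,0,0],[0,0,0],0.06]

```text
time: 2.15
tool_pos: [0.5075, -0.1713, 0.1867]
tool_rot: [3.142, 0.0, 2.754]
contact_force: [1.8, -0.6, 1.4]
opening: 0.06
grip_force: 1.1
```

Run:
```python
from h import *
o=robot.observe();print(o["time"],o["tool_pos"],o["contact_force"])
cv2.imwrite("pics/s2.png",robot.read_camera("side")[130:330,150:370,::-1].repeat(3,0).repeat(3,1)[:600])
```

```text
2.15 [ 0.50746889 -0.17132567  0.18673028] [ 1.81386972 -0.56888293  1.42111767]
```

View pics/s2.png

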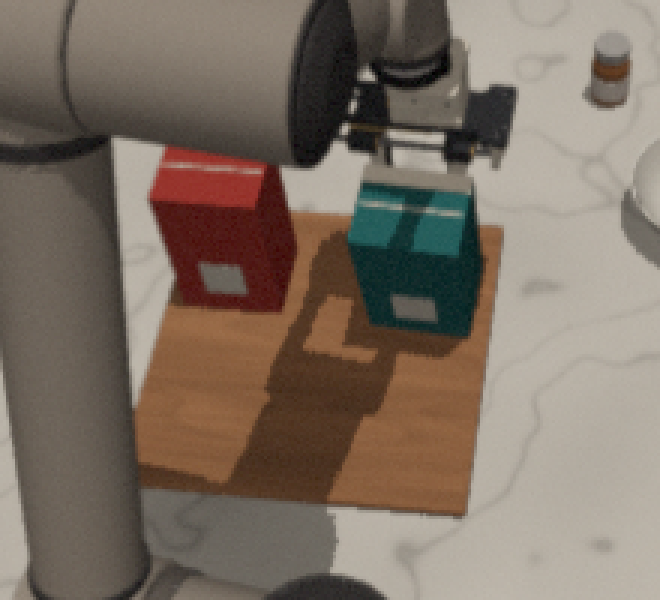

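The teal carton is tilting with its lower edge still in place, near crop (420,335), and the red carton is untouched. I'll keep pushing.

Emit:
arm_command:
  moves:
    - [[0.004,0,0],[0,0,0],0.06]
    - [[0.008,0,0],[0,0,0],0.06]
    - [[0.012,0,0],[0,0,0],0.06]
    - [[0.016,0,0],[0,0,0],0.06]
    - [[0.02,0,0],[0,0,0],0.06]

```text
time: 2.7
tool_pos: [0.4887, -0.1637, 0.1866]
tool_rot: [3.142, -0.0, 2.754]
contact_force: [0.2, 0.1, 2.4]
opening: 0.06
grip_force: 0.7
```

Emit:
arm_command:
  moves:
    - [[0.004,0,0],[0,0,0],0.06]
    - [[0.008,0,0],[0,0,0],0.06]
    - [[0.012,0,0],[0,0,0],0.06]
    - [[0.016,0,0],[0,0,0],0.06]
    - [[0.02,0,0],[0,0,0],0.06]

```text
time: 3.2
tool_pos: [0.4702, -0.1561, 0.1866]
tool_rot: [3.142, -0.001, 2.754]
contact_force: [0.2, 0.4, -0.4]
opening: 0.0599
grip_force: 0.2
```

Run:
```python
from h import *
o=robot.observe();print(o["time"],o["tool_pos"],o["contact_force"])
cv2.imwrite("pics/s3.png",robot.read_camera("side")[130:330,150:370,::-1].repeat(3,0).repeat(3,1)[:600])
```

```text
3.2 [ 0.4701934  -0.15609625  0.18658292] [ 0.19644388  0.37414619 -0.42627283]
```

View pics/s3.png

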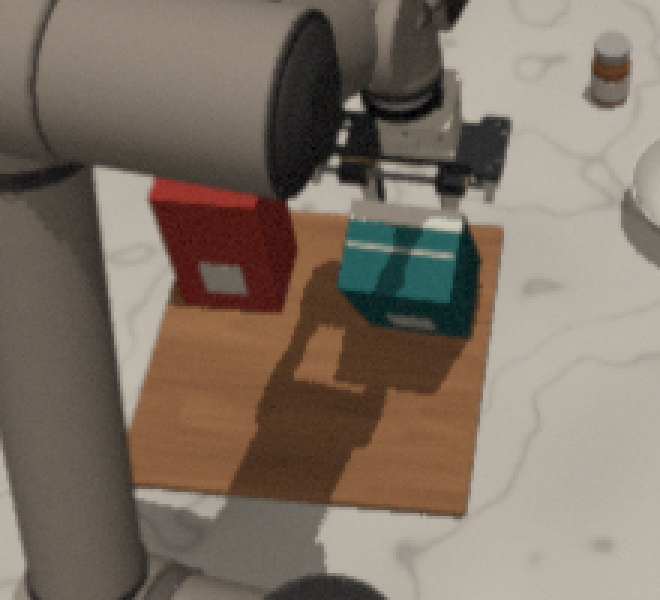

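The carton is tilted about 25° and close to its balance point, with the pivot edge unmoved. I'll push a little more.

Emit:
arm_command:
  moves:
    - [[0.004,0,0],[0,0,0],0.06]
    - [[0.008,0,0],[0,0,0],0.06]
    - [[0.012,0,0],[0,0,0],0.06]
    - [[0.012,0,0],[0,0,0],0.06]
    - [[0.012,0,0],[0,0,0],0.06]

```text
time: 3.75
tool_pos: [0.4596, -0.1518, 0.1868]
tool_rot: [-3.142, 0.0, 2.754]
contact_force: [0.8, -0.2, -0.2]
opening: 0.0601
grip_force: 0.0
```

Emit:
arm_command:
  moves:
    - [[0,0,0],[0,0,0],0.06]
    - [[0,0,0],[0,0,0],0.06]
    - [[0,0,0],[0,0,0],0.06]
    - [[0,0,0],[0,0,0],0.06]
    - [[0,0,0],[0,0,0],0.06]

```text
time: 4.25
tool_pos: [0.4596, -0.1518, 0.1867]
tool_rot: [3.142, 0.0, 2.754]
contact_force: [-0.4, 0.2, -0.3]
opening: 0.0597
grip_force: 0.0
```

Run:
```python
from h import *
o=robot.observe();print(o["time"],o["tool_pos"],o["contact_force"])
cv2.imwrite("pics/s4.png",robot.read_camera("side")[130:330,150:370,::-1].repeat(3,0).repeat(3,1)[:600])
```

```text
4.25 [ 0.45962225 -0.15180922  0.18671548] [-0.40484441  0.23737063 -0.32167781]
```

View pics/s4.png

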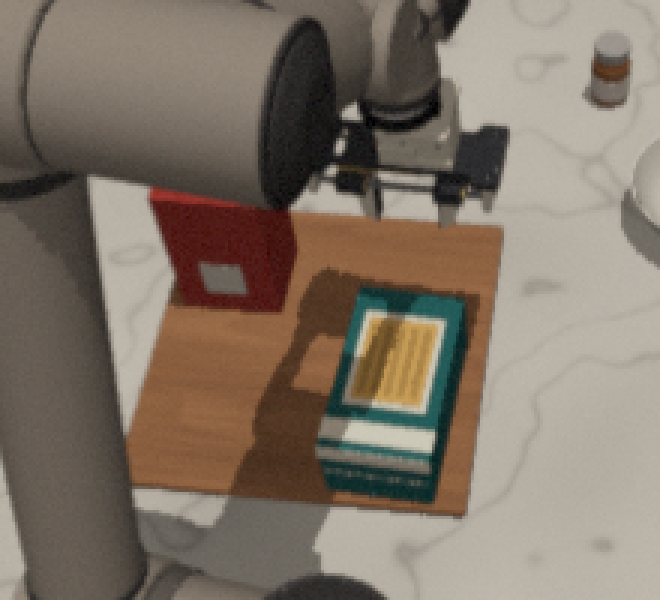

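It lies flat on the board with the window up and fully on the board (front end at crop row 500). The red carton hasn't moved. I'll raise the hand clear and hand in.

Emit:
arm_command:
  moves:
    - [[0,0,-0.02],[0,0,0],0.06]
    - [[0,0,-0.04],[0,0,0],0.06]
    - [[0,0,-0.05],[0,0,0],0.06]
    - [[0,0,-0.05],[0,0,0],0.06]
    - [[0,0,-0.05],[0,0,0],0.06]

```text
time: 4.8
tool_pos: [0.4593, -0.1516, 0.2361]
tool_rot: [3.141, -0.001, 2.754]
contact_force: [0.3, -0.1, 0.1]
opening: 0.0605
grip_force: 0.0
```

```bash
python3 -c "
from cell import robot
print(robot.observe()['contact_force']);print(robot.hand_in())"
```

```text
[ 0.26395502 -0.09107317  0.0732191 ]
the job is handed in; nothing more can be done
None
```

The teal pasta carton lies flat on the board with its window up, the red lentil carton still stands where it was, and the job was handed in at about 4.8 s with the robot touching nothing.

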